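# Unclamp a filter plate and show its label

### The job

Swing the toggle clamp back over centre so that it stays open, then take the glass plate it held out of its slot, gripping it by the clear half: the small corner notch marks the frosted end, and with the notch at the upper left the label faces you. Hold it about 15 to 20 cm above the middle of the black notebook, tilted about 40 degrees over from upright to the side that turns the label face up, and finish while still holding it there, still. Leave the other plate standing in its slot and the vial and bottle where they are.

Things in the scene. Friction and masses are not known exactly. Their poses are not given: they have to be found in the camera images.
- fixture: fixed aluminium base 190 x 160 x 10 mm (x -80 to 110, y -80 to 80), origin at its underside; two black slots along x, their middles at x 0, y -40 (clamped) and y +40 (open): floor z 10, gap 10, cheeks 84 long up to z 30, end stops at x +-57. Plates in them reach z 75. Clamp post (22 x 28 mm, up to z 102) at x 80, y -40
- clamp (a joint): toggle clamp hinge about the fixture's y axis, rad: 0 closed (start; arm level over the plate's top edge, handle upright), 2.2 fully open, 1.8 counts as open. Push the handle towards the fixture's +x, away from the plate (about 1 N); past about 0.5 rad it is over centre and falls open by its weight
- clamp_pivot (a point): the clamp's hinge axis on the post, at x 80, y -40, z 90 mm of the fixture; axes as the fixture's. The clamp's arm, a 13 x 10 mm steel bar, reaches 60 mm from here towards -x when closed, with a 14 mm rubber foot at 55 mm
- clamp_handle (a point): middle of the black round handle grip (17 mm diameter, from 22 to 78 mm from the pivot): this point is 55 mm from the pivot, straight above it when closed; turns with the clamp
- plate_a: glass plate on its long edge, 110 (x) x 8 (y) x 65 (z) mm, 0.09 to 0.18 kg; origin: middle of the lower edge. +x points to the frosted end, with the notch in its upper corner; +y is the normal of the label face (frosted field x 25 to 49, z 2 to 50); the half x < 0 is clear. In either slot (it varies), its notch at the end near the clamp post
- plate_b: glass plate on its long edge, 110 (x) x 8 (y) x 65 (z) mm, 0.09 to 0.18 kg; origin: middle of the lower edge. +x points to the frosted end, with the notch in its upper corner; +y is the normal of the label face (frosted field x 25 to 49, z 2 to 50); the half x < 0 is clear. In either slot (it varies), its notch at the end away from the clamp post
- plate_a_mid (a point): centre of plate_a (x 0, y 0, z 32.5 mm in its frame); axes as the plate's
- plate_b_mid (a point): centre of plate_b (x 0, y 0, z 32.5 mm in its frame); axes as the plate's
- plate_a_notch (a point): middle of plate_a's square corner notch, 12 x 12 mm, right through (x 43 to 55, z 53 to 65 in the plate's frame); seen with the notch at the upper left, the label faces you
- plate_b_notch (a point): middle of plate_b's square corner notch, 12 x 12 mm, right through (x 43 to 55, z 53 to 65 in the plate's frame); seen with the notch at the upper left, the label faces you
- log_book: closed black notebook lying flat, fixed, 210 (x) x 153 (y) x 16 mm; origin at the centre of its underside on the worktop
- sample_vial: loose bystander: vial with blue screw cap, 31 mm diameter, 72 high, standing between fixture and notebook; origin at the centre of its foot
- small_bottle: loose bystander: small brown bottle with white cap, 34 mm diameter, 72 high, on the left; origin at the centre of its foot

How it is judged:
By the outcome, as a careful person would: the job done as asked, in the order asked, and still so for the second after the job is handed in, while the arm keeps its last pose, push and grip.
It also fails if it takes over 48 s, if anything falls off the work surface, if the arm or the gripper's body presses on something with over 40 N, if the wrist force passes 120 N, or if a joint passes its speed limit or range.

### The arm

A 6-joint arm with a two-finger parallel gripper is mounted at the origin on a cart in front of the work surface, level with it; the furniture and walls round the work are solid. World frame = base frame: x ahead of the robot, y to its left, z up, the work surface at z = 0. Lengths are in m, angles in rad, forces in N, time in s.
With the tool pointing down it reaches from about 0.35 to 0.775 m from the base axis. Payload 5.5 kg.
Tool frame: the origin (TCP) lies between the finger pads, 19 mm behind the fingertips; this is the grasp point; z points along the fingers, y is the line along which they close (so a half turn about z gives the same grasp; the last joint's range is limited). The gripper opens to 85 mm and grips with 20 to 120 N. Pads are 22 mm wide; open, the fingers measure 114 mm over their backs; the gripper's body (76 mm by 85 mm) begins 54 mm behind the grasp point. The pads swing forward as they close: fully open they stand 13 mm farther back than shut.
Start: joints at [-0.14, 0.313, 0.046, 1.304, 0, 1.431], TCP at [0.575, -0, 0.25] pointing down, gripper open.
Joint ranges: [-2.76, 2.76], [-0.86, 1.69], [-1.03, 1.26], [-2.2, 2.34], [-1.47, 1.5], [-3.14, 3.14]. Speed limits (rad/s): [2.57, 2.57, 3.14, 3.14, 3.14, 3.14].

### API

Orientations are given as a unit quaternion [w, x, y, z].
In Python, from workcell import env, imaging gives the robot as it stands (env), with the cameras (imaging).
- The arm moves only by the tool nudge_tcp, called by a JSON object that holds its "method" and its "body". Schema: {"type":"object","properties":{"moves":{"type":"array","items":{"type":"array","items":{"type":"array","items":{"type":"number"},"minItems":6,"maxItems":6},"minItems":1,"maxItems":8},"minItems":1,"maxItems":1},"jaw":{"type":"number"},"squeeze":{"type":"number"},"only":{"type":"string"},"quiet":{"type":"boolean"},"lines":{"type":"string"}},"required":["moves"],"additionalProperties":false}. moves is a list that holds a single list of rows (three levels of brackets), with 1 to 8 rows, each of 6 numbers: dx, dy, dz in normalised numbers (1 is 0.75 m), then a rotation vector rx, ry, rz in shares of 2 rad (1.0 is 2 rad); each row is the pose to reach, as a shift and turn from the pose commanded when the call began, along the tool's axes at that moment; what a row does not reach only later rows make up. A row lasts 1/8 s, in which the tool goes at most 0.0625 m and 0.188 rad, less where a joint would pass 70% of its speed; a pose out of reach is approached as far as the arm can. jaw is the finger opening in m, set as the call begins (left out keeps the last). The fingers move at their own pace and stop on an object; squeeze is the grip in N (left out, the last holds). Time passes only in rows, so rows that do not move let the fingers close. The tool returns the time, the measured TCP pose, the force, the opening and the grip force at its end. only (a regular expression) keeps the lines of the reply that match it, lines (a string "A,B") keeps lines A to B, and quiet returns only ok. Shift and turn numbers lie between -1 and 1, and a call with a number outside is refused. Input that does not fit is refused with a message, and nothing moves.
- env.get_state(): the state, without advancing time (a new reading comes with each control period).
- imaging.read_camera(name): name is "scene" or "side" or "wrist"; returns a dict with "image" (420x560x3 uint8, red, green, blue), "K" (3x3 intrinsics, pixels), "R" (3x3) and "t" (3): a world point X has camera coordinates R X + t. Camera axes: x right, y down, z forward; pixel columns grow to the right and rows downward; lengths in m; the calibration is good to about 2 mm. A picture is of the moment at which its call begins. There is no depth.
- env.hand_in(): hands the job in; it is judged then, once.
The state is a dict: "clock": time; "joint_pos": joint angles; "qvel": joint speeds; "tau": joint torques, N m; "tcp_pos": TCP position; "orientation": TCP orientation; "wrist_force": force on the tool from outside, world axes, zero at the start; "ft_torque": the same for the moment, N m; "finger_gap": finger opening in m; "grip_force": force on a finger pad.
Only numpy, scipy, OpenCV 4.12 (cv2) and the standard library are available. Lean on these libraries where they do the work, as an engineer would, in place of code of your own. Each camera call takes 0.05 s, during which the arm holds its last target. There are 200 camera calls.

## Working session

There is one attempt and no reset: what is moved stays moved. The work goes in short steps, Python scripts to look and compute and a tool call to move; the robot and the scene stay as the last step left them, time stands still between calls to the robot, and variables do not carry over. Pictures are saved under pics/ and viewed, at most 10 in all, crops included, and the job is handed in when it is done.

```bash
ls; mkdir -p pics; cat > h.py <<'E'
import numpy as np,cv2
from workcell import env, imaging
from scipy.spatial.transform import Rotation as Ro
def shot(n,f):
    c=imaging.read_camera(n); cv2.imwrite('pics/'+f+'.png',c['image'][:,:,::-1]); np.savez('pics/'+f+'.npz',K=c['K'],R=c['R'],t=c['t']); return c
def crop(f,x0,y0,x1,y1,s):
    i=cv2.imread('pics/'+f+'.png')[y0:y1,x0:x1]; return cv2.resize(i,None,fx=s,fy=s,interpolation=cv2.INTER_CUBIC)
def tri(obs):
    A=[]
    for f,u,v in obs:
        c=np.load('pics/'+f+'.npz'); P=c['K']@np.c_[c['R'],c['t']]
        A+=[u*P[2]-P[0],v*P[2]-P[1]]
    A=np.array(A); return np.linalg.lstsq(A[:,:3],-A[:,3],rcond=None)[0]
def proj(f,X):
    c=np.load('pics/'+f+'.npz'); p=c['K']@(c['R']@np.array(X)+c['t']); return p[:2]/p[2]
def onz(f,u,v,z):
    c=np.load('pics/'+f+'.npz'); d=c['R'].T@np.linalg.solve(c['K'],[u,v,1]); o=-c['R'].T@c['t']; return o+d*(z-o[2])/d[2]
E
python3 - <<'E'
from h import *
for n in('scene','side','wrist'):
    c=shot(n,n+'0'); print(n,-c['R'].T@c['t'],c['R'][2])
a=[cv2.imread(f'pics/{n}0.png') for n in('scene','side','wrist')]
s=env.get_state();print(s['tcp_pos'],s['orientation'],s['finger_gap'],s['clock'])
E
```

```text
pics
workcell.py
scene [-0.01589403  0.81397916  1.00788695] [ 0.39889233 -0.56405486 -0.72299864]
side [ 0.92602928 -0.30178356  0.81309937] [-0.46764929  0.43472657 -0.7696213 ]
wrist [0.57312716 0.08118971 0.37402262] [-0.00143661 -0.3191129  -0.94771562]
[5.74665038e-01 3.58172749e-05 2.49316100e-01] [-5.43135571e-04  7.07105045e-01  7.07108191e-01 -4.08829575e-04] 0.08560389974589136 0.15
```

View pics/scene0.png

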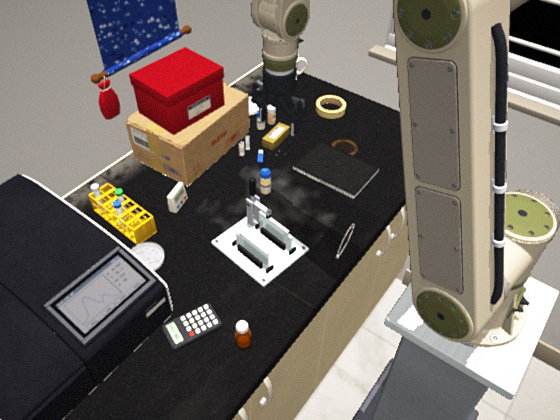

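View pics/side0.png

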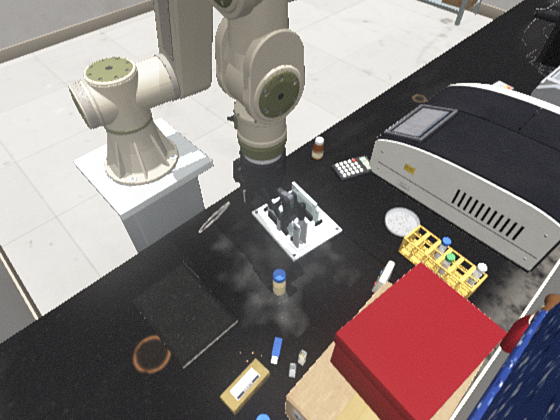

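Scene view: the fixture is at about (260,243), the clamp at (255,205), the notebook at (337,170), the vial at (265,180) and the bottle at (243,333). Side view: fixture at (297,222), vial at (279,283), notebook at (185,310).

```bash
python3 - <<'E'
from h import *
cv2.imwrite('pics/c1.png',np.vstack([np.hstack([crop('scene0',205,165,315,290,3.6)[:, :396],crop('side0',245,150,350,265,3.75)[:431,:393]][:1]+[cv2.resize(crop('side0',245,160,350,265,3.75),(404,450))])]))
E
```

```text
(no output)
```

View pics/c1.png

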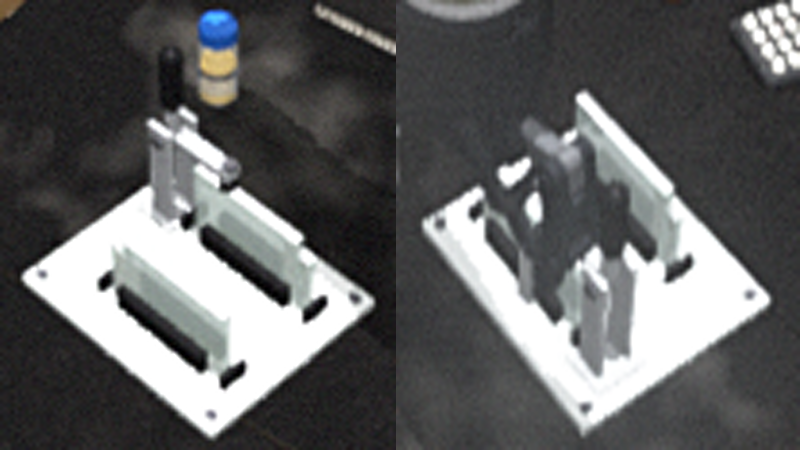

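View pics/wrist0.png

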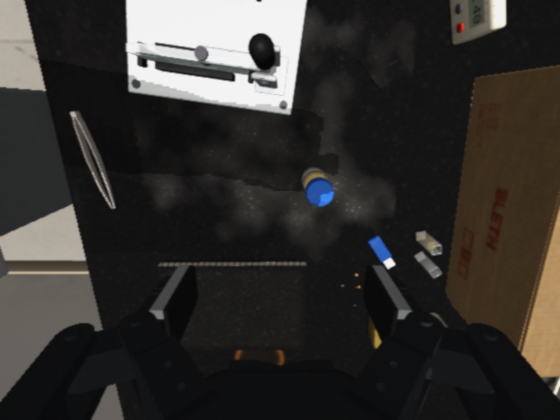

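Crop: the clamped plate (rear, beside the post) has its notch at crop (305,255), the end away from the post. So plate_b is clamped, and its label faces fixture −y, towards the notebook. The open plate has its notch by the post, so it is plate_a. In the wrist view the fixture's −y base corners are at (127,92) and (291,114), and the black handle is at (262,50).

```bash
python3 - <<'E'
from h import *
pts={'(-80,-80)':[onz('wrist0',127,94,.01),onz('scene0',308.6,248.8,.01),tri([('wrist0',127,94),('scene0',308.6,248.8)])],
'(110,-80)':[onz('wrist0',291,114,.01)],
'(110,80)':[onz('scene0',211.1,241.6,.01)],'(-80,80)':[onz('scene0',263.9,286.2,.01)],
'handletop':[tri([('wrist0',263,42),('scene0',205+171/3.6,165+48/3.6)])],
'vial':[tri([('wrist0',320,191),('scene0',265.5,170)]),]}
for k,v in pts.items(): print(k,[np.round(p,4) for p in v])
# notebook: side & wrist near edge
print('nb', [np.round(onz('scene0',*p,.016),4) for p in ((293,172),(313,145),(378.5,173),(351,193))])
print('nbw', [np.round(onz('wrist0',*p,.016),4) for p in ((159,264),(307,263))])
# plate top edge of clamped: ends in scene
print('pl', np.round(onz('scene0',205+303/3.6,165+243/3.6,.075),4),np.round(onz('scene0',205+195/3.6,165+180/3.6,.075),4))
E
```

```text
(-80,-80) [array([0.3947, 0.0987, 0.01  ]), array([0.3966, 0.1072, 0.01  ]), array([0.3971, 0.103 , 0.0065])]
(110,-80) [array([0.5854, 0.0767, 0.01  ])]
(110,80) [array([0.606 , 0.2374, 0.01  ])]
(-80,80) [array([0.4165, 0.2643, 0.01  ])]
handletop [array([0.5614, 0.121 , 0.1676])]
vial [array([0.6142, 0.0014, 0.0797])]
nb [array([ 0.5898, -0.0958,  0.016 ]), array([ 0.6123, -0.232 ,  0.016 ]), array([ 0.3921, -0.2428,  0.016 ]), array([ 0.4127, -0.1237,  0.016 ])]
nbw [array([ 0.4053, -0.1204,  0.016 ]), array([ 0.6096, -0.1186,  0.016 ])]
pl [0.4355 0.1399 0.075 ] [0.5284 0.1386 0.075 ]
```

The rows are not in the units I measure in: shifts go in shares of 0.75 m and turns go in shares of 2 rad. I convert before sending: 0.15 m / 0.75 = 0.2, -0.055 m / 0.75 = -0.0733, -0.18 rad / 2 = -0.09.

{"method": "nudge_tcp", "body": {"moves": [[[0.0267, -0.0133, -0.0133, 0, 0, -0.09], [0.0667, -0.0267, -0.0267, 0, 0, -0.18], [0.12, -0.04, -0.04, 0, 0, -0.27], [0.16, -0.0533, -0.04, 0, 0, -0.36], [0.2, -0.0733, -0.04, 0, 0, -0.45], [0.2, -0.0733, -0.04, 0, 0, -0.54], [0.2, -0.0733, -0.04, 0, 0, -0.63], [0.2, -0.0733, -0.04, 0, 0, -0.72]]], "jaw": 0}}

```text
clock: 1.15
tcp_pos: [0.5197, 0.1502, 0.2797]
orientation: [-0.0, 0.062, 0.998, -0.0]
wrist_force: [0.0, 0.2, -0.4]
finger_gap: 0.0002
grip_force: 0.0
```

{"method": "nudge_tcp", "body": {"moves": [[[0, 0, 0, 0, 0, -0.005], [0, 0, 0, 0, 0, -0.005]]]}}

```text
clock: 1.4
tcp_pos: [0.52, 0.1499, 0.2798]
orientation: [-0.0, 0.062, 0.998, -0.0]
wrist_force: [0.3, -1.4, -0.4]
finger_gap: 0.0
grip_force: 0.0
```

```bash
python3 - <<'E'
from h import *
shot('wrist','w1'); shot('scene','s1')
s=env.get_state();print(s['tcp_pos'],s['orientation'],s['joint_pos'])
o=np.array([.485,.171]);a=np.radians(-6.9);M=np.array([[np.cos(a),-np.sin(a)],[np.sin(a),np.cos(a)]])
i=cv2.resize(cv2.imread('pics/w1.png'),None,fx=1.42,fy=1.42)
cv2.imwrite('pics/w1b.png',i)
E
```

```text
[0.52000051 0.14992792 0.27991644] [-6.21934518e-05  6.13308606e-02  9.98117489e-01 -1.64266730e-05] [ 1.32345785e-01  2.40513227e-01  2.11110042e-02  1.35152249e+00
 -8.29363990e-06  2.55084536e-01]
```

View pics/w1b.png

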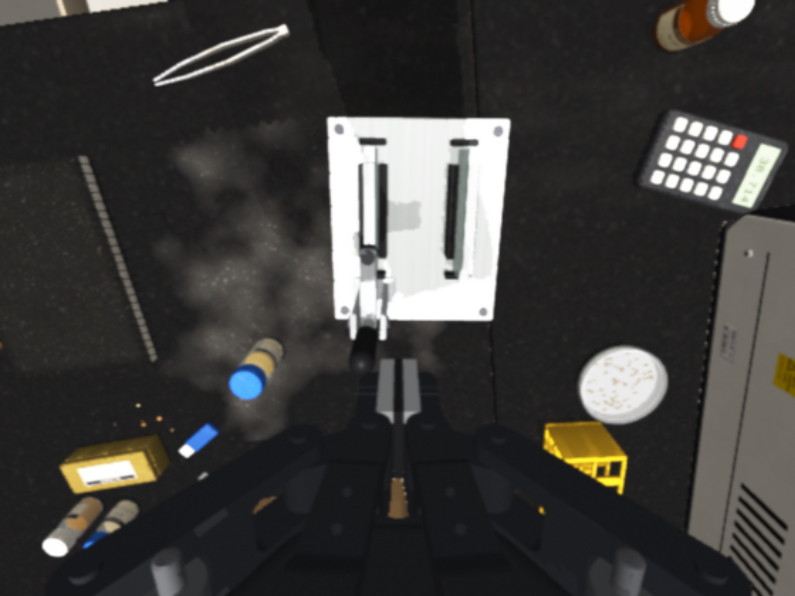

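Wrist view 1 (×1.42): the base corners are at (328,118), (509,119), (493,320) and (334,320). The clamped plate's top edge runs along u≈369, the clamp foot is at (368,254) and the handle top at (361,360). The slots stand vertical in the image, so the tool is aligned with the fixture.

```bash
python3 - <<'E'
from h import *
k=1/1.42
W={(-80,-80):(328,118),(-80,80):(509,119),(110,80):(493,320),(110,-80):(334,320)}
P=[];Q=[]
for m,(u,v) in W.items():
    X=onz('w1',u*k,v*k,.01); P.append(np.array(m)/1e3);Q.append(X[:2]); print(m,X)
P=np.array(P);Q=np.array(Q);p=P-P.mean(0);q=Q-Q.mean(0)
a=np.arctan2((p[:,0]*q[:,1]-p[:,1]*q[:,0]).sum(),(p*q).sum());M=np.array([[np.cos(a),-np.sin(a)],[np.sin(a),np.cos(a)]])
o=Q.mean(0)-M@P.mean(0);print('yaw',np.degrees(a),'o',o,'pivot',o+M@[.08,-.04],'ey',M[:,1])
print('corner tri',tri([('w1',328*k,118*k),('wrist0',127,94),('scene0',308.6,248.8)]),tri([('w1',334*k,320*k),('wrist0',291,114)]))
print('foot/arm end',onz('w1',368*k,254*k,.097),o+M@[.025,-.04])
print('plate top',onz('w1',369*k,147*k,.075),onz('w1',369*k,240*k,.075),o+M@[-.055,-.04])
print('plate end tri',tri([('w1',369*k,147*k),('scene0',205+303/3.6,165+243/3.6)]))
print('handle top',tri([('w1',361*k,360*k),('wrist0',263,42),('scene0',252.5,178.5)]))
for X in ([*(o+M@[.08,-.04]),.168],[*(o+M@[-.055,-.04]),.075]):print(proj('w1',X)*1.42,proj('scene0',X),proj('wrist0',X))
# side notebook corner
S=[(184,366),(237,322),(186,262),(134,307)]
print([np.round(onz('side0',*s,.016),4) for s in S])
E
```

```text
(-80, -80) [0.39774    0.10218962 0.01      ]
(-80, 80) [0.41805678 0.25952556 0.01      ]
(110, 80) [0.6061907  0.23603494 0.01      ]
(110, -80) [0.58621949 0.07472558 0.01      ]
yaw -7.497608023405505 o [0.48717999 0.1700762 ] pivot [0.56127662 0.1199794 ] ey [0.1304848  0.99145031]
corner tri [0.3972342  0.10263633 0.00624811] [0.58489379 0.07622763 0.01440221]
foot/arm end [0.50350732 0.12804099 0.097     ] [0.50674685 0.12715607]
plate top [0.42764297 0.13844712 0.075     ] [0.49705047 0.1282814  0.075     ] [0.42743083 0.13759485]
plate end tri [0.4317441  0.14223991 0.07988036]
handle top [0.56047716 0.12097455 0.1665039 ]
[361.08805591 368.30868149] [252.68413548 177.96767324] [261.76287741  44.51510969]
[367.82984722 146.84969741] [292.46204139 233.45875763] [120.24949458  44.38167508]
[array([ 0.6137, -0.2662,  0.016 ]), array([ 0.6159, -0.1285,  0.016 ]), array([ 0.4124, -0.1207,  0.016 ]), array([ 0.4297, -0.2736,  0.016 ])]
```

Converted, 0.136 m / 0.75 = 0.1813, 0.1 m / 0.75 = 0.1333.

{"method": "nudge_tcp", "body": {"moves": [[[-0.02, -0.0327, 0, 0, 0, 0], [-0.02, -0.0327, 0.0667, 0, 0, 0], [-0.02, -0.0327, 0.1333, 0, 0, 0], [-0.02, -0.0327, 0.1813, 0, 0, 0], [-0.02, -0.0327, 0.1813, 0, 0, 0]]], "jaw": 0}}

```text
clock: 2.12
tcp_pos: [0.5296, 0.1236, 0.1413]
orientation: [-0.003, 0.061, 0.998, -0.0]
wrist_force: [-0.6, 0.1, 0.4]
finger_gap: 0.0003
grip_force: 0.0
```

{"method": "nudge_tcp", "body": {"moves": [[[-0.0107, 0, 0, 0, 0, 0], [-0.0187, 0, 0, 0, 0, 0], [-0.0267, 0, 0, 0, 0, 0], [-0.0347, 0, 0, 0, 0, 0], [-0.0427, 0, 0, 0, 0, 0], [-0.0507, 0, 0, 0, 0, 0], [-0.056, 0, 0, 0, 0, 0]]]}}

```text
clock: 3.0
tcp_pos: [0.5743, 0.1187, 0.1439]
orientation: [0.0, 0.06, 0.998, -0.0]
wrist_force: [-0.4, -0.1, -1.0]
finger_gap: -0.0002
grip_force: 0.1
```

{"method": "nudge_tcp", "body": {"moves": [[[0, 0, -0.0533, 0, 0, 0], [0, 0, -0.1067, 0, 0, 0], [0.04, 0, -0.1467, 0, 0, 0], [0.0667, 0, -0.16, 0, 0, 0], [0.0667, 0, -0.16, 0, 0, 0]]], "jaw": 0.05}}

```text
clock: 3.62
tcp_pos: [0.5241, 0.1251, 0.2655]
orientation: [0.002, 0.06, 0.998, 0.0]
wrist_force: [0.4, 0.2, 0.2]
finger_gap: 0.0499
grip_force: 0.0
```

```bash
python3 - <<'E'
from h import *
shot('wrist','w2'); shot('scene','s2')
s=env.get_state();print(s['tcp_pos'],s['orientation'])
a=crop('s2',205,165,315,290,3.6)[:430]; b=crop('w2',200,0,400,300,1.43)
cv2.imwrite('pics/c2.png',np.hstack([a,np.pad(b,((0,1),(0,0),(0,0)))[:430] if b.shape[0]<430 else b[:430]]))
E
```

```text
[0.52468186 0.12477511 0.2638442 ] [ 5.18792178e-04  6.03638573e-02  9.98176305e-01 -5.24022527e-06]
```

View pics/c2.png

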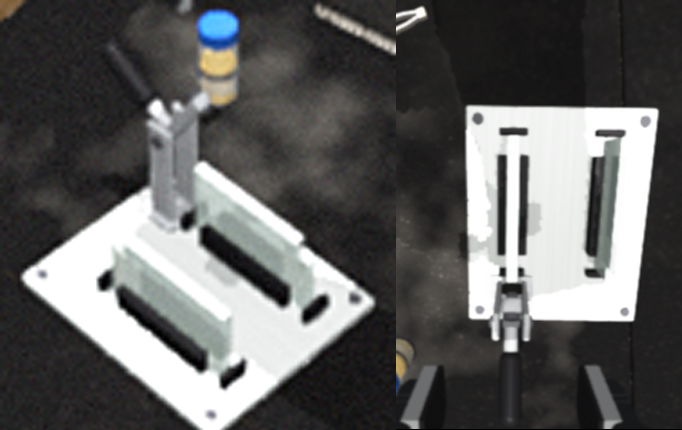

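The clamp has swung past centre: the handle leans back at crop (130,75) and it may still be falling. The plate is still in its slot, its top strip at crop u≈513, v 135–280. I'll measure that strip and check the clamp again.

{"method": "nudge_tcp", "body": {"moves": [[[0, 0, 0, 0, 0, 0], [0, 0, 0, 0, 0, 0], [0, 0, 0, 0, 0, 0], [0, 0, 0, 0, 0, 0]]], "quiet": true}}

```text
ok
```

```bash
python3 - <<'E'
from h import *
shot('wrist','w3'); shot('scene','s3'); shot('side','d3')
s=env.get_state();p=s['tcp_pos'];print(p,s['clock'])
for v in (94.4,188.8):print(onz('w2',282.2,v,.075))
o=np.array([.4872,.1701]);a=np.radians(-7.4);ex=np.array([np.cos(a),np.sin(a)]);ey=np.array([-ex[1],ex[0]])
g=o+.021*ex-.04*ey; print('grasp',g)
Rt=Ro.from_quat(np.roll(s['orientation'],-1)).as_matrix(); print('tool delta',Rt.T@([*(g-p[:2]),.057-p[2]]))
a=crop('s3',205,165,315,290,3.6)[:430]; b=crop('d3',245,150,365,265,3.2); c=np.zeros((430,b.shape[1],3),np.uint8); c[:b.shape[0]]=b
cv2.imwrite('pics/c3.png',np.hstack([a,c]))
E
```

```text
[0.5240648  0.12481308 0.26398683] 4.375
[0.4270119  0.13772368 0.075     ]
[0.52425915 0.12622705 0.075     ]
grasp [0.50287327 0.12772845]
tool delta [0.02140364 0.00034001 0.20698525]
```

View pics/c3.png

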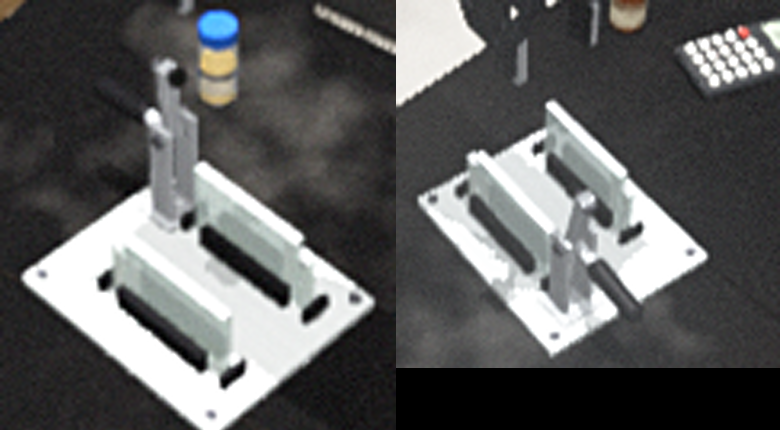

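The arm is near vertical, the handle is dropping to the rear, and the clamp is still opening. The plate stands free, so I'll descend and grip.

Converted, 0.205 m / 0.75 = 0.2733, 0.023 m / 0.75 = 0.0307.

{"method": "nudge_tcp", "body": {"moves": [[[0.0307, 0, 0.0533, 0, 0, 0], [0.0307, 0, 0.12, 0, 0, 0], [0.0307, 0, 0.1867, 0, 0, 0], [0.0307, 0, 0.24, 0, 0, 0], [0.0307, 0, 0.2733, 0, 0, 0], [0.0307, 0, 0.2733, 0, 0, 0]]], "jaw": 0.05}}

```text
clock: 5.12
tcp_pos: [0.4994, 0.1274, 0.0573]
orientation: [-0.002, 0.06, 0.998, -0.0]
wrist_force: [-0.3, 0.2, -0.4]
finger_gap: 0.0502
grip_force: 0.0
```

{"method": "nudge_tcp", "body": {"moves": [[[0, 0, 0, 0, 0, 0], [0, 0, 0, 0, 0, 0], [0, 0, 0, 0, 0, 0], [0, 0, 0, 0, 0, 0], [0, 0, 0, 0, 0, 0]]], "jaw": 0, "squeeze": 60}}

```text
clock: 5.75
tcp_pos: [0.5025, 0.128, 0.0606]
orientation: [0.002, 0.06, 0.998, 0.001]
wrist_force: [0.7, 1.3, 5.3]
finger_gap: 0.0071
grip_force: 59.3
```

```bash
python3 - <<'E'
from h import *
shot('scene','s4'); shot('side','d4')
a=crop('s4',205,165,315,290,3.6)[:430]; b=crop('d4',245,150,365,265,3.2); c=np.zeros((430,b.shape[1],3),np.uint8); c[:b.shape[0]]=b
cv2.imwrite('pics/c4.png',np.hstack([a,c]))
E
```

```text
(no output)
```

View pics/c4.png

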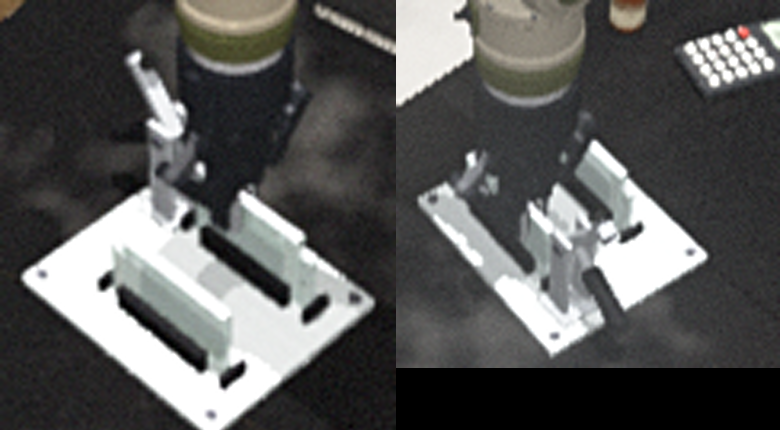

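The clamp is fully open: its arm leans back at crop (150,85) and the handle points down at (605,295). The plate is gripped, with a gap of about 7 mm at 59 N. Lift it.

Converted, -0.15 m / 0.75 = -0.2, -0.13 m / 0.75 = -0.1733.

{"method": "nudge_tcp", "body": {"moves": [[[0, 0, -0.0133, 0, 0, 0], [0, 0, -0.0333, 0, 0, 0], [0, 0, -0.06, 0, 0, 0], [0, 0, -0.0933, 0, 0, 0], [0, 0, -0.1333, 0, 0, 0], [0, 0, -0.1733, 0, 0, 0], [0, 0, -0.2, 0, 0, 0], [0, 0, -0.2, 0, 0, 0]]], "squeeze": 80}}

```text
clock: 6.85
tcp_pos: [0.5022, 0.1273, 0.2113]
orientation: [0.002, 0.06, 0.998, -0.0]
wrist_force: [-0.2, -0.1, -1.3]
finger_gap: 0.0069
grip_force: 78.3
```

```bash
python3 - <<'E'
from h import *
k=1/1.42
print([onz('w1',*np.array(p)*k,.016) for p in ((83,157),(155,360))])
s=env.get_state();p=s['tcp_pos'];R1=Ro.from_quat(np.roll(s['orientation'],-1));R2=R1*Ro.from_rotvec([.698,0,0])
g=np.array([.508,-.196,.187])-R2.apply([.0206,0,.018]);print(p,g,R1.inv().apply(g-p),s['joint_pos'])
E
```

```text
[array([ 0.40304904, -0.11835835,  0.016     ]), array([ 0.60525242, -0.11668282,  0.016     ])]
[0.50215588 0.12733317 0.21129601] [ 0.52978999 -0.1869897   0.20086978] [-0.06526007 -0.30870295  0.01071589] [ 9.38103203e-02  2.15635595e-01 -1.79711667e-01  1.17163896e+00
 -9.41566785e-04  2.14578997e-01]
```

Converted, -0.308 m / 0.75 = -0.4107, -0.063 m / 0.75 = -0.084, 0.15 rad / 2 = 0.075.

{"method": "nudge_tcp", "body": {"moves": [[[-0.0067, -0.0267, 0, 0, 0, 0], [-0.02, -0.08, 0, 0, 0, 0], [-0.0333, -0.1467, 0, 0, 0, 0], [-0.0467, -0.2133, 0, 0, 0, 0], [-0.06, -0.28, 0, 0, 0, 0], [-0.0733, -0.3467, 0, 0, 0, 0], [-0.084, -0.3933, 0.0067, 0.025, 0, 0], [-0.084, -0.4107, 0.0133, 0.075, 0, 0]]]}}

```text
clock: 7.85
tcp_pos: [0.5259, -0.1891, 0.1977]
orientation: [-0.006, 0.062, 0.995, -0.076]
wrist_force: [-0.8, 0.9, -2.2]
finger_gap: 0.0072
grip_force: 78.4
```

{"method": "nudge_tcp", "body": {"moves": [[[0, 0, 0, 0.06, 0, 0], [0, 0, 0, 0.12, 0, 0], [0, 0, 0, 0.18, 0, 0], [0, 0, 0, 0.23, 0, 0], [0, 0, 0, 0.265, 0, 0], [0, 0, 0, 0.274, 0, 0], [0, 0, 0, 0.274, 0, 0], [0, 0, 0, 0.274, 0, 0]]]}}

```text
clock: 8.85
tcp_pos: [0.5267, -0.1862, 0.1992]
orientation: [-0.02, 0.057, 0.938, -0.341]
wrist_force: [-0.4, 0.0, -0.7]
finger_gap: 0.0071
grip_force: 78.4
```

```bash
python3 - <<'E'
from h import *
shot('scene','s5'); shot('side','d5')
s=env.get_state();R=Ro.from_quat(np.roll(s['orientation'],-1))
C=s['tcp_pos']+R.apply([.0206,0,.018]);print(s['tcp_pos'],C,R.as_matrix()[:,2],abs(s['qvel']).max())
print(proj('s5',C),proj('d5',C))
a=crop('s5',280,60,400,200,3.0); b=crop('d5',110,170,260,380,2)[:420]
cv2.imwrite('pics/c5.png',np.hstack([a,b]))
E
```

```text
[ 0.52668855 -0.18629095  0.19941344] [ 0.50484945 -0.19526927  0.18560028] [-0.07730962 -0.63777666 -0.76633162] 0.0037382261779666166
[342.69032269 118.20123827] [165.1554234  267.68565806]
```

View pics/c5.png

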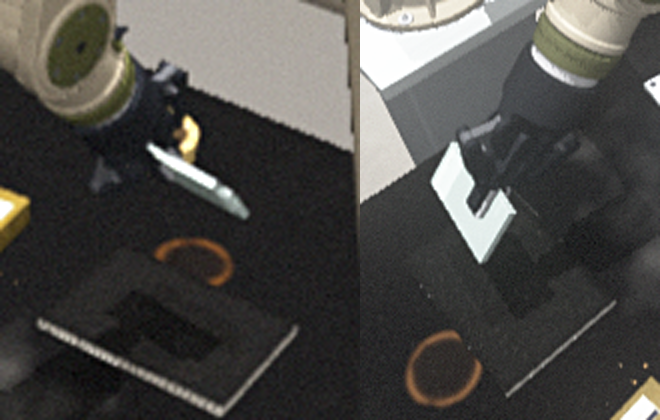

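The plate is held above the notebook with its broad face tilted up: side-view corners at crop (432,182), (483,262) and (515,208). I'll check these against the expected pose and look at the rest of the scene.

```bash
python3 - <<'E'
from h import *
s=env.get_state();R=Ro.from_quat(np.roll(s['orientation'],-1));C=s['tcp_pos']+R.apply([.0206,0,.018])
# tool x = plate x (frosted), tool z = plate down, tool y = -plate y
for x in(-.055,.055):
    for z in(-.0325,.0325):
        q=proj('d5',C+R.apply([x,-.004,z])); print(x,z,360+(q[0]-110)*2,(q[1]-170)*2)
a=crop('s5',190,140,320,360,2.5); b=crop('d5',100,180,260,310,2.9); H=550
f=lambda i:np.vstack([i,np.zeros((max(0,H-len(i)),i.shape[1],3),np.uint8)])[:H]
cv2.imwrite('pics/c6.png',np.hstack([f(a),f(b)]))
E
```

```text
-0.055 -0.0325 508.9224678727106 211.7685192428155
-0.055 0.0325 478.64247194828175 262.8253166433641
0.055 -0.0325 455.3808798902775 131.53279903790497
0.055 0.0325 428.9518229933716 181.1620694419463
```

View pics/c6.png

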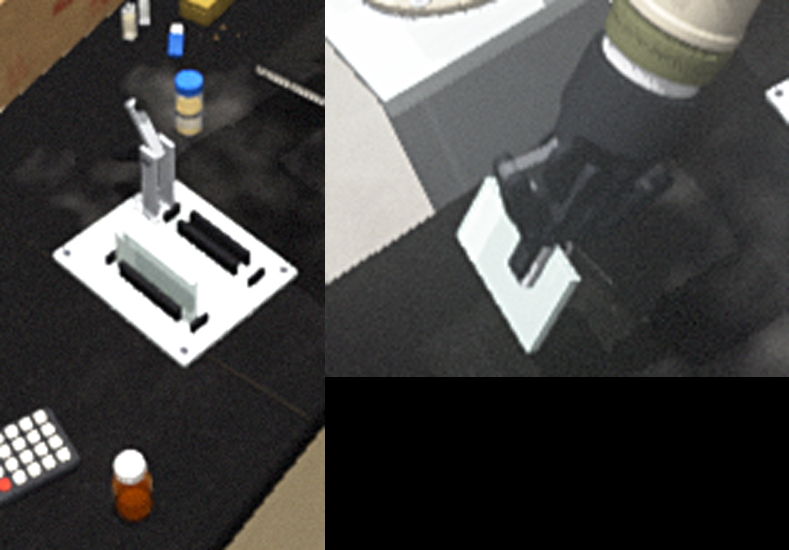

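The clamp is open at (140,125), the other plate is still in its slot, and the vial and bottle haven't moved. The held plate's corners match the prediction, with the frosted end and notch at the left end.

```bash
python3 -c "
from workcell import env, imaging
print(env.hand_in())"
```

```text
the job is handed in; nothing more can be done
None
```

I swung the clamp fully open, took plate_b out of its slot by the clear half, and handed in at about 9 s with it held still about 17 cm above the notebook's middle, label face up, 40° from upright; the other plate, vial and bottle were not disturbed.

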